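# Open the photometer shutter to its mark and hold it

## Task

Set the filter lever on the bench photometer into the notch at the green dot, then take the blue handle of the spring-loaded shutter slide and pull it out until its black pointer is level with the red mark. Keep it held there: finish while still holding the handle at the mark with the fingers (let go, and the spring shuts it). Leave the cuvette rack, the beaker and the amber jar where they stand.

Things in the scene. Friction and masses are not known exactly. Their poses are not given: they have to be found in the camera images.
- photometer: Fixed bench instrument, 300 (x) x 360 (y) x 112 mm, dark grey with a white flat control deck whose top is 70 mm above the table. Origin: under its centre, on the table. Its -x side is the front, facing the robot. A raised grey hump (to 112 mm) fills the rear of the deck from x = +60 mm on; all controls are on the deck in front of it.
- lever_turn (a joint): Filter lever, left half of the deck, turning flat about a vertical pivot at x +35, y +80 mm in the photometer's frame. At 0 rad it points to the photometer's -x; positive turns its outer end to -y. Range -1.05 to 0.65; starts parked at -1.0 to -0.75. Sprung detent notches at -0.45, 0 and 0.45 rad, one at each dot (3 to 5 N at the knob to click in or out); elsewhere light friction keeps it in place.
- lever: The filter lever: steel arm with a black upright round knob, 18 mm diameter, 75 mm from the pivot; the knob runs from 88 to 126 mm above the table. Origin on the pivot at deck height (70 mm above the table); the arm points along -x of this frame.
- knob_center (a point): Centre of that black knob, 108 mm above the table: where to grip or push it.
- dot_green: Green dot, 22 mm disc 2 mm thick, on the deck 106 mm from the lever's pivot, in line with one of the three notches (which one varies). Origin: centre of its underside. The lever is in this notch when it points at the dot.
- dot_blue: Blue dot, same size, at another notch.
- dot_yellow: Yellow dot, same size, at another notch.
- shutter_slide (a joint): Spring-return shutter slide on the right (-y) half of the deck: 0 m shut (home), grows as it is pulled out towards the photometer's -x (front); end stop at 0.070. The spring pulls it home with about 3.3 N at 0, rising by 1.1 N per 10 mm.
- shutter: The shutter slide: flat steel bar with an upright blue handle at its front end; handle 16 (x) x 24 (y) x 50 mm, from 71 to 121 mm above the table. Origin: on the handle's middle axis at deck height (70 mm above the table), level in x with the black pointer fin at its -y foot. Shut, it stands at x -15, y -90 mm in the photometer's frame, with 67 mm of clear deck between its back and the hump.
- handle_center (a point): A point on the handle's middle axis, 103 mm above the table: where to grip it.
- mark: Red bar across the scale strip beside the slide, 3 (x) x 22 (y) x 5 mm, fixed on the deck 48 mm to the -y side of the handle. Origin: centre of its underside; axes parallel to the photometer's. The slide is at the mark when the slide's origin and the mark have the same x in the photometer's frame: a pull of 25 to 60 mm (it varies).
- rack: Bystander: white cuvette rack, 50 x 110 x 53 mm with cuvettes, standing loose on the table to the right of the photometer. Origin: centre of its underside.
- beaker: Bystander: glass beaker, 66 mm diameter, 85 mm high, loose on the table to the left of the photometer. Origin: centre of its underside.
- reagent: Bystander: amber jar with black lid, 60 mm diameter, 115 mm high, loose on the table to the left of the photometer. Origin: centre of its underside.

How it is judged:
By the outcome, as a careful person would: the job done as asked, in the order asked, and still so for the second after the job is handed in, while the arm keeps its last pose, push and grip.
It also fails if it takes over 45 s, if anything falls off the work surface, if the arm or the gripper's body presses on something with over 40 N, if the wrist force passes 120 N, or if a joint passes its speed limit or range.

## Robot

A 7-joint arm with a two-finger parallel gripper is mounted at the origin on the work surface. World frame = base frame: x ahead of the robot, y to its left, z up, the work surface at z = 0. Lengths are in m, angles in rad, forces in N, time in s.
With the tool pointing down it reaches from about 0.35 to 0.9 m from the base axis. Payload 8.1 kg.
Tool frame: the origin (TCP) lies on the centre line of the jaws, within the pads' length; the fingertips stand 14 mm ahead of it and the grasp point (between the pads) lies 5 mm behind it; z points along the fingers, y is the direction in which the jaws open and shut (so a half turn about z gives the same grasp; the last joint's range is limited). The gripper opens to 92 mm and grips with 3 to 60 N. Pads are 19 mm wide; open, the fingers measure 130 mm over their backs; the gripper's body (75 mm by 190 mm) begins 47 mm behind the grasp point.
Start: joints at [-1.228, 0.434, 0.025, 1.573, -0.012, 1.134, -0.075], TCP at [0.27, 0.564, 0.217] pointing down, gripper open.
Joint ranges: [-2.62, 2.62], [-0.44, 2.09], [-1.27, 1.32], [0.08, 2.57], [-1.32, 4.46], [0.12, 2], [-2.74, 2.74]. Speed limits (rad/s): [2.22, 2.22, 3.01, 3.01, 3.14, 3.14, 3.14].

## Interface

Orientations are given as a rotation vector (axis times angle).
In Python, from cell import observe, eyes, arm gives the robot as it stands.
- The arm moves only by the tool step_arm, never from a script. Its argument "series" is a list that holds one entry, the list of rows, each a list of 5 numbers: the finger opening in m, from 0 to 0.0918, then the shift along the world's x, y, z in m, then the turn about the world's z in degrees. In form: [[[hand, dx, dy, dz, spin], ...]]. A call has 1 to 20 rows; each row is the pose to reach, as a shift and turn from the pose measured when the call began; what a row does not reach only later rows make up. A row lasts 1/12 s, in which the tool goes at most 41.7 mm and 7.16 degrees, less where a joint would pass 70% of its speed; a pose out of reach is approached as far as the arm can. A call with a gripper value outside its range is refused whole. The fingers move at their own pace and stop on an object; "squeeze" is the grip in N (left out, the last holds). Time passes only in rows, so rows that repeat a pose let the fingers close. It gives the time, the measured TCP pose, the force and the opening at its end, in the units of the state.
- observe(): the state, without advancing time (a new reading comes with each control period).
- eyes.get_image(name): name is "scene" or "top" or "wrist"; returns (picture, depth): 400x640x3 uint8, red, green, blue; 400x640 float32, m along the optical axis (not along the pixel's ray), 0 where there is no reading.
- eyes.camera_params(name): a dict with "intrinsics" (3x3 intrinsics, pixels), "position" and "attitude" of the camera in the world. Camera axes: x right, y down, z forward; pixel columns grow to the right and rows downward; lengths in m; the calibration is good to about 2 mm. A picture is of the moment at which its call begins: read the wrist's pose just before it. camera_params takes no time and is no camera call; for the wrist camera it gives the pose at the moment of the call.
- arm.sign_off(): hands the job in, once; it reports no verdict.
The state is a dict: "clock": time; "joints": joint angles; "dq": joint speeds; "joint_efforts": joint torques, N m; "position": TCP position; "ee_rot": TCP orientation; "force": force on the tool from outside, world axes, zero at the start; "ft_torque": the same for the moment, N m; "width": opening from 0.0 (shut) to 1.0 (fully open).
Only numpy, scipy, OpenCV 4.12 (cv2) and the standard library are available. Lean on these libraries where they do the work, as an engineer would, in place of code of your own. Each camera call takes 0.05 s, during which the arm holds its last target.

## Working session

There is one attempt and no reset: what is moved stays moved. The work goes in short steps, Python scripts to look and compute and a tool call to move; the robot and the scene stay as the last step left them, time stands still between calls to the robot, and variables do not carry over. Pictures are saved under pics/ and viewed, and the job is handed in when it is done.

Besides the shell and the picture viewer there is one more tool, called after ">>>" in YAML: its name, and indented under it one key for each argument. step_arm: Moves the arm, as the interface text tells. Its arguments: {"type":"object","properties":{"series":{"type":"array"},"squeeze":{"type":"number"}},"required":["series"]}

```bash
mkdir -p pics; ls
python3 - <<'E'
from cell import observe, eyes, arm
import cv2,numpy as np
s=observe();print(s)
for n in("scene","top"):
    p,d=eyes.get_image(n);cv2.imwrite(f"pics/{n}0.png",p[:,:,::-1]);np.savez(f"{n}0.npz",p=p,d=d)
    c=eyes.camera_params(n);print(n,c)
E
```

```text
pics
{'clock': 0.0, 'joints': array([-1.22765775,  0.43521408,  0.0249636 ,  1.5740793 , -0.01157602,
        1.13399462, -0.07511093]), 'dq': array([ 6.83016783e-06, -7.49959216e-04, -7.83220639e-05, -9.28493964e-04,
        4.81308180e-04,  2.59670530e-04,  2.89828260e-04]), 'joint_efforts': array([-3.54185613e-04, -6.67838573e+01,  9.84919667e-01, -3.14473557e+01,
       -6.05607172e-02,  4.25156776e-02,  1.57961535e-04]), 'position': array([0.26928507, 0.5634413 , 0.2164573 ]), 'ee_rot': array([-6.94436025e-01, -3.06368834e+00,  2.41825797e-03]), 'force': array([-0.00750147,  0.93249996,  0.49431749]), 'ft_torque': array([-0.02850714,  0.01998763,  0.00227833]), 'width': 1.0006349254488758}
scene {'intrinsics': array([[514.94972468,   0.        , 325.07040121],
       [  0.        , 514.94972468, 192.26518118],
       [  0.        ,   0.        ,   1.        ]]), 'position': array([ 1.31841791, -0.07399269,  0.97683065]), 'attitude': array([-1.92119392, -1.69868715,  0.57700423])}
top {'intrinsics': array([[364.48393881,   0.        , 322.34131255],
       [  0.        , 364.48393881, 198.89594607],
       [  0.        ,   0.        ,   1.        ]]), 'position': array([0.52288426, 0.03139662, 0.89833011]), 'attitude': array([-2.19370919,  2.14111627, -0.11612633])}
```

View pics/scene0.png

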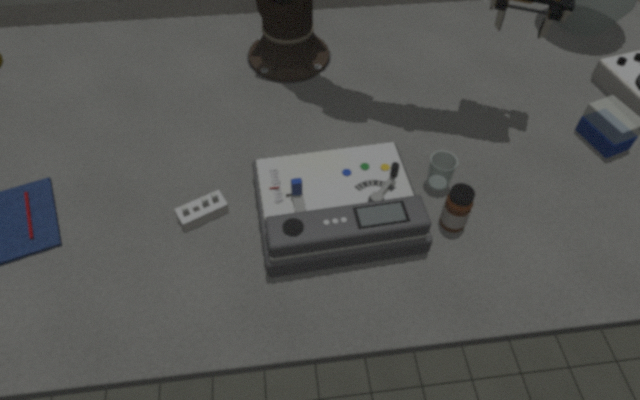

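View pics/top0.png

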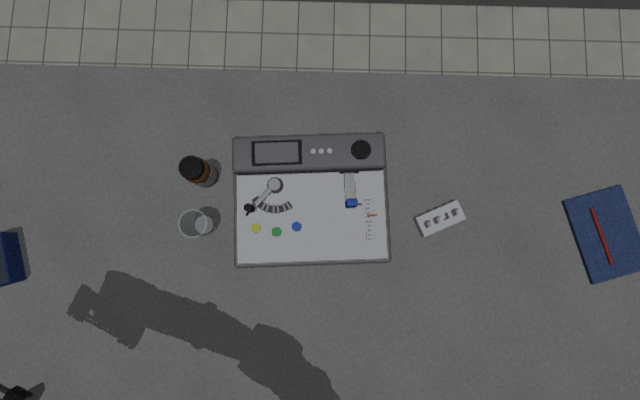

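The top view shows the lever knob at about (249,209), the pivot at (274,185) and the dots yellow (256,228), green (277,232) and blue (297,226). The handle is at about (351,203) and the red mark at (371,215). Next I measure these precisely.

```bash
cat > h.py <<'E'
import numpy as np,cv2
from scipy.spatial.transform import Rotation as R
def ray(c,u,v):
    K=c['intrinsics'];d=np.array([(u-K[0,2])/K[0,0],(v-K[1,2])/K[1,1],1.]);return R.from_rotvec(c['attitude']).apply(d)
def at_z(c,u,v,z):
    r=ray(c,u,v);p=np.array(c['position']);return p+r*(z-p[2])/r[2]
def proj(c,P):
    q=R.from_rotvec(c['attitude']).inv().apply(np.array(P)-c['position']);K=c['intrinsics'];return K[0,0]*q[0]/q[2]+K[0,2],K[1,1]*q[1]/q[2]+K[1,2]
def blobs(p,hue,smin=90,vmin=40,box=None,amin=4):
    hsv=cv2.cvtColor(p,cv2.COLOR_RGB2HSV)
    h=hsv[...,0].astype(int);dh=np.minimum(abs(h-hue),180-abs(h-hue))
    m=((dh<12)&(hsv[...,1]>smin)&(hsv[...,2]>vmin)).astype(np.uint8)
    if box: 
        k=np.zeros_like(m);k[box[1]:box[3],box[0]:box[2]]=1;m*=k
    n,l,st,ce=cv2.connectedComponentsWithStats(m)
    return [(ce[i].round(2),st[i]) for i in range(1,n) if st[i][4]>=amin]
E
python3 - <<'E'
from h import *
from cell import eyes
for n,box in(("top",(225,120,400,275)),("scene",(240,130,440,270))):
    z=np.load(f"{n}0.npz");p,d=z['p'],z['d'];c=eyes.camera_params(n)
    for nm,h,zz in(("green",65,.072),("yellow",27,.072),("blue",112,.072),("red",2,.075)):
        for ce,st in blobs(p,h,box=box): print(n,nm,ce,st,at_z(c,*ce,zz).round(4), at_z(c,*ce,.121).round(4) if nm=="blue" else "")
    x0,y0,x1,y1=(225,165,400,275) if n=="top" else (240,130,440,240)
    cv2.imwrite(f"pics/{n}0z.png",cv2.resize(p[y0:y1,x0:x1,::-1],None,fx=4.4 if n=='top' else 4,fy=4.4 if n=='top' else 4,interpolation=cv2.INTER_CUBIC))
# deck orientation from white mask
z=np.load("top0.npz");p=z['p'];c=eyes.camera_params("top")
m=(p.min(2)>110).astype(np.uint8);m[:165]=0;m[275:]=0;m[:,:225]=0;m[:,400:]=0
m=cv2.morphologyEx(m,cv2.MORPH_CLOSE,np.ones((15,15)));cn=max(cv2.findContours(m,0,1)[0],key=cv2.contourArea)
b=cv2.boxPoints(cv2.minAreaRect(cn))
for q in b: print(q,at_z(c,*q,.07).round(4))
E
```

```text
top green [275.93 231.47] [272 228   9   8  59] [0.5342 0.1344 0.072 ] 
top yellow [255.32 227.59] [251 224   9   9  63] [0.5418 0.1813 0.072 ] 
top blue [351.03 202.75] [346 199  12   9  91] [ 0.6035 -0.0341  0.072 ] [ 0.5987 -0.0302  0.121 ]
top blue [296.06 226.  ] [292 222   9   9  67] [0.5476 0.0894 0.072 ] [0.5461 0.086  0.121 ]
top red [371. 215.] [368 215   7   1   7] [ 0.5764 -0.0794  0.075 ] 
scene green [364.44 166.08] [362 164   6   5  25] [0.5358 0.136  0.072 ] 
scene yellow [384.62 166.68] [381 164   8   6  37] [0.543  0.1829 0.072 ] 
scene blue [346.09 172.06] [343 170   7   5  32] [0.5492 0.0903 0.072 ] [0.5909 0.0814 0.121 ]
scene blue [295.97 184.78] [292 179   9  15  96] [ 0.574  -0.0289  0.072 ] [ 0.6143 -0.0313  0.121 ]
[233.98282 175.10477] [0.661 0.236 0.07 ]
[384.32242 169.88464] [ 0.6816 -0.1098  0.07  ]
[387.4056  258.68036] [ 0.4794 -0.118   0.07  ]
[237.06601 263.90048] [0.4597 0.219  0.07  ]
```

```bash
ls -la pics
```

```text
total 1320
drwxr-xr-x 2 agent agent   4096 Dec  6 04:21 .
drwxr-xr-x 3 agent agent   4096 Dec  6 04:21 ..
-rw-r--r-- 1 agent agent 359454 Dec  6 04:21 scene0.png
-rw-r--r-- 1 agent agent 293557 Dec  6 04:21 scene0z.png
-rw-r--r-- 1 agent agent 361640 Dec  6 04:21 top0.png
-rw-r--r-- 1 agent agent 319550 Dec  6 04:21 top0z.png
```

Run:
```python
from h import *
from cell import eyes
from scipy.optimize import least_squares
c=eyes.camera_params("top")
def loc(a):return np.array([35-106*np.cos(a),80-106*np.sin(a)])/1000
L=np.array([loc(-.45),loc(0),loc(.45)])
for nm,W in(("top",[[.5418,.1813],[.5342,.1344],[.5476,.0894]]),("scene",[[.543,.1829],[.5358,.136],[.5492,.0903]])):
    W=np.array(W)
    def T(q,P):return np.array([q[0],q[1]])+P@np.array([[np.cos(q[2]),np.sin(q[2])],[-np.sin(q[2]),np.cos(q[2])]])
    r=least_squares(lambda q:(T(q,L)-W).ravel(),[.6,.06,.06]);q=r.x
    print(nm,q,r.fun.round(4),"pivot",T(q,np.array([[.035,.08]])),"handle",T(q,np.array([[-.015,-.09]])))
    for n in("top","scene"):
        cc=eyes.camera_params(n);h=T(q,np.array([[-.015,-.09]]))[0];print(n,proj(cc,[*h,.121]),proj(cc,[*T(q,np.array([[.035,.08]]))[0],.08]))
    if nm=="top":
        for px in((371,215),):
            w=at_z(c,*px,.075)[:2];Rm=np.array([[np.cos(q[2]),-np.sin(q[2])],[np.sin(q[2]),np.cos(q[2])]]);print("mark local",Rm.T@(w-q[:2]))
        for px in((249,208),(248.5,207)):
            w=at_z(c,*px,.126)[:2];l=Rm.T@(w-q[:2]);print("knob",w,l,np.arctan2(-(l[1]-.08),-(l[0]-.035)),np.hypot(l[1]-.08,l[0]-.035))
```

```text
top [0.61011225 0.0592533  0.06349548] [-0.     -0.     -0.      0.0002  0.     -0.0002] pivot [[0.6399655  0.14131294]] handle [[ 0.60085324 -0.03151713]]
top (np.float64(351.66537676530703), np.float64(201.75451787250012)) (np.float64(274.21332346454426), np.float64(184.505739181945))
scene (np.float64(295.3004432510335), np.float64(180.01311102883625)) (np.float64(375.3298850280566), np.float64(198.54145266820447))
mark local [-0.04241021 -0.1362735 ]
knob [0.58170608 0.18674012] [-0.02025953  0.12903236] -0.7257599068470862 0.0738768488418575
knob [0.58380963 0.18789837] [-0.01808673  0.1300548 ] -0.7560107884573274 0.07296358098750254
scene [0.61182216 0.06084188 0.06671004] [ 0.0001 -0.0003 -0.0002 -0.0001  0.      0.0003] pivot [[0.64141147 0.14299706]] handle [[ 0.60285498 -0.02995784]]
top (np.float64(350.952871898758), np.float64(200.80791548069828)) (np.float64(273.49495311012333), np.float64(183.85630322088022))
scene (np.float64(296.1045059746716), np.float64(180.65432365802783)) (np.float64(376.2014490421065), np.float64(198.98461328221737))
```

View pics/top0z.png

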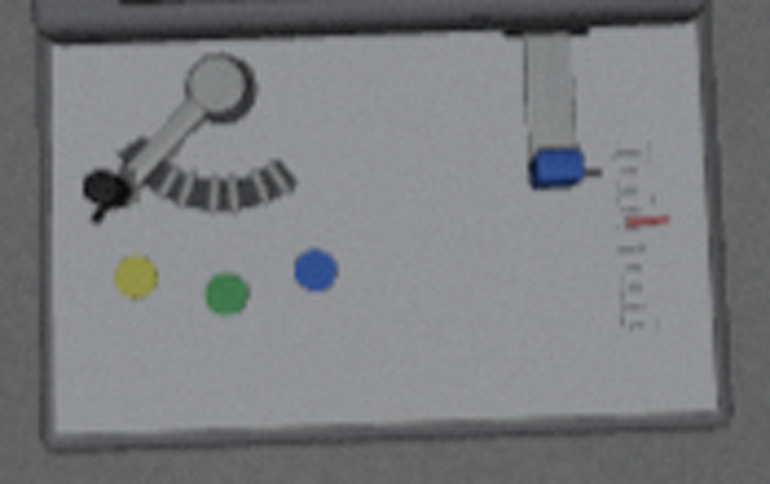

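View pics/scene0z.png

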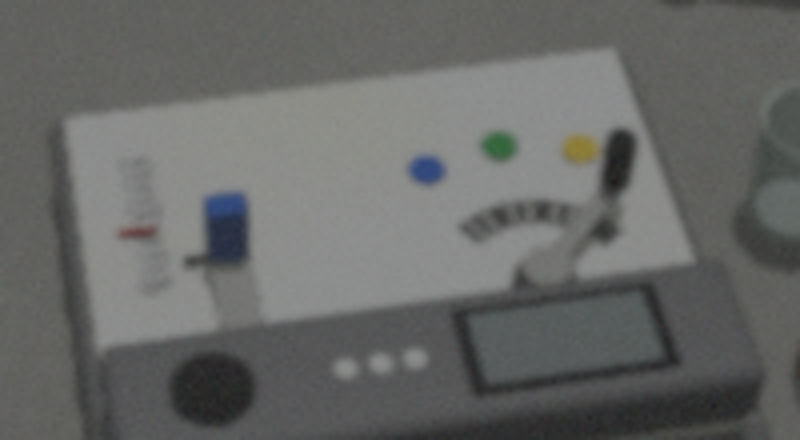

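The photometer sits at about (0.611, 0.060) with a yaw of about 0.065 rad. The green dot is the middle notch (0 rad), and the mark needs a pull of about 27 mm, to be refined. I'll move above the knob with the jaws across the final lever direction.

>>> step_arm:
  series:
    - [[0.06,0.04,-0.04,0.02,7],[0.06,0.07,-0.07,0.02,14],[0.06,0.1,-0.1,0.02,21],[0.06,0.13,-0.14,0.02,29],[0.06,0.16,-0.18,0.02,29],[0.06,0.19,-0.22,0.02,29],[0.06,0.22,-0.26,0.02,29],[0.06,0.25,-0.3,0.02,29],[0.06,0.28,-0.33,0.02,29],[0.06,0.3,-0.36,0.02,29],[0.06,0.315,-0.375,0.02,29],[0.06,0.315,-0.375,0.02,29],[0.06,0.315,-0.375,0.02,29],[0.06,0.315,-0.375,0.02,29]]

```text
clock: 1.27
position: [0.5854, 0.1856, 0.2359]
ee_rot: [0.087, -3.14, 0.004]
force: [-0.3, 0.5, 0.0]
width: 0.651
```

Run:
```python
from h import *
from cell import observe, eyes
s=observe();print(s['clock'],s['position'],R.from_rotvec(s['ee_rot']).as_matrix().round(3),s['force'])
c=eyes.camera_params("wrist");p,d=eyes.get_image("wrist");print(c['position'],R.from_rotvec(c['attitude']).as_matrix().round(3),c['intrinsics'][0])
np.savez("w1.npz",p=p,d=d);cv2.imwrite("pics/w1.png",p[:,:,::-1])
for nm,h,zz in(("green",65,.072),("yellow",27,.072),("blue",112,.072),("red",2,.075)):
    for ce,st in blobs(p,h,amin=30): print(nm,ce,st,at_z(c,*ce,zz).round(4))
```

```text
1.2667 [0.58541013 0.18555447 0.23587503] [[-0.998 -0.055 -0.   ]
 [-0.055  0.998 -0.003]
 [ 0.001 -0.003 -1.   ]] [-0.26825852  0.46858937  0.01369678]
[0.50212597 0.18152428 0.40374011] [[-0.055  0.95   0.306]
 [ 0.998  0.053  0.015]
 [-0.002  0.307 -0.952]] [318.60414278   0.         311.76741005]
green [266.45 126.53] [257 116  20  22 346] [0.5344 0.1365 0.072 ]
yellow [311.45 136.76] [301 126  22  22 365] [0.5421 0.1829 0.072 ]
yellow [425.97 303.09] [414 275  21  56 624] [0.735  0.3337 0.072 ]
yellow [197.58 303.12] [189 276  22  55 608] [0.7509 0.0548 0.072 ]
yellow [409.26 351.03] [ 234  341  320   17 3885] [0.8085 0.3242 0.072 ]
blue [222.05 137.09] [212 127  21  21 352] [0.5476 0.0909 0.072 ]
blue [ 93.66 187.64] [ 67 175  54  26 977] [ 0.6096 -0.0497  0.072 ]
red [ 58.63 157.53] [ 48 156  23   4  81] [ 0.5778 -0.0791  0.075 ]
red [409.57 213.69] [399 212  24   6  49] [0.6193 0.2953 0.075 ]
red [393.25 224.61] [389 216  12  21  44] [0.6332 0.2791 0.075 ]
```

View pics/w1.png

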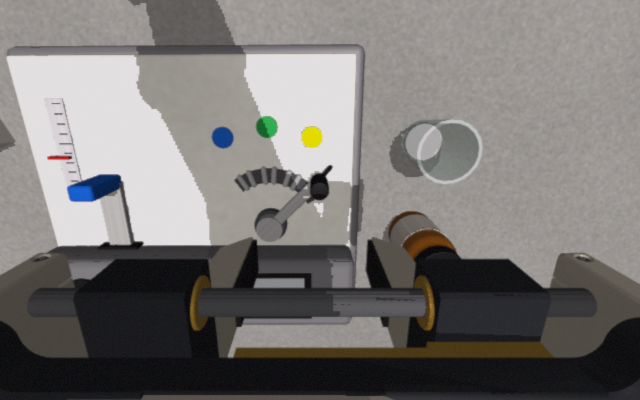

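The wrist view shows the knob at (318,187), the green dot at (266,127) and the red mark at (58,157).

```bash
cat >> h.py <<'E'
def cloud(c,d):
    v,u=np.nonzero(d>0);K=c['intrinsics'];z=d[v,u]
    P=np.c_[(u-K[0,2])/K[0,0]*z,(v-K[1,2])/K[1,1]*z,z]
    return R.from_rotvec(c['attitude']).apply(P)+c['position'],u,v
from scipy.optimize import least_squares
def loc(a):return np.array([35-106*np.cos(a),80-106*np.sin(a)])/1000
L=np.array([loc(-.45),loc(0),loc(.45)])
def T(q,P):return np.array([q[0],q[1]])+np.atleast_2d(P)@np.array([[np.cos(q[2]),np.sin(q[2])],[-np.sin(q[2]),np.cos(q[2])]])
def Ti(q,W):return (np.atleast_2d(W)-q[:2])@np.array([[np.cos(q[2]),-np.sin(q[2])],[np.sin(q[2]),np.cos(q[2])]])
def fit(W):
    r=least_squares(lambda q:(T(q,L)-np.array(W)).ravel(),[.6,.06,.06]);return r.x
E
python3 - <<'E'
from h import *
from cell import eyes
z=np.load("w1.npz");c=eyes.camera_params("wrist")
q=fit([[.5421,.1829],[.5344,.1365],[.5476,.0909]]);print(q,"pivot",T(q,[.035,.08]),"knob at 0",T(q,[-.04,.08]))
print("mark local",Ti(q,[.5778,-.0791]))
P,u,v=cloud(c,z['d'])
m=(u>290)&(u<345)&(v>165)&(v<205)&(P[:,2]>.095)
k=P[m];print(m.sum(),k[:,2].max());t=k[k[:,2]>.122];print("top pts",len(t),t.min(0),t.max(0),t.mean(0))
l=Ti(q,t.mean(0)[:2])[0];print(l,np.arctan2(-(l[1]-.08),-(l[0]-.035)),np.hypot(l[1]-.08,l[0]-.035))
m=(u>60)&(u<130)&(v>165)&(v<210)&(P[:,2]>.118)&(P[:,2]<.125);t=P[m];print("handle",len(t),t.min(0),t.max(0),Ti(q,t.mean(0)[:2]))
print("deck z",np.median(P[(u>230)&(u<330)&(v>60)&(v<110)][:,2]))
for a in(-.75,-.6,-.45,-.3,-.15,0,.05):print(a,T(q,[.035-.075*np.cos(a),.08-.075*np.sin(a)]).round(4))
E
```

```text
[0.60996392 0.06070137 0.05934647] pivot [[0.64015737 0.14263644]] knob at 0 [[0.56528941 0.13818807]]
mark local [[-0.04039914 -0.13764756]]
410 0.12819042920532725
top pts 292 [0.57376043 0.18638247 0.12211155] [0.59068691 0.20305675 0.12819043] [0.58180167 0.1945796  0.12601081]
[-0.02017213  0.13531289] -0.7866722151925049 0.07812476775692812
handle 402 [ 0.59175868 -0.03943867  0.11803887] [ 0.60837753 -0.01497302  0.12266966] [[-0.0157741  -0.08635709]]
deck z 0.07031590428286646
-0.75 [[0.5823 0.1904]]
-0.6 [[0.5759 0.1812]]
-0.45 [[0.5708 0.1712]]
-0.3 [[0.5673 0.1605]]
-0.15 [[0.5655 0.1494]]
0 [[0.5653 0.1382]]
0.05 [[0.5656 0.1345]]
```

>>> step_arm:
  series:
    - [[0.05,-0.002,0.006,-0.03,0],[0.05,-0.002,0.006,-0.07,0],[0.05,-0.002,0.006,-0.1,0],[0.05,-0.002,0.006,-0.12,0],[0.05,-0.002,0.006,-0.13,0],[0.05,-0.002,0.006,-0.13,0],[0,-0.002,0.006,-0.13,0],[0,-0.002,0.006,-0.13,0],[0,-0.002,0.006,-0.13,0],[0,-0.002,0.006,-0.13,0],[0,-0.002,0.006,-0.13,0],[0,-0.002,0.006,-0.13,0]]
  squeeze: 25

```text
clock: 2.32
position: [0.5829, 0.1938, 0.1067]
ee_rot: [-0.092, 3.14, -0.002]
force: [0.3, -0.0, 2.5]
width: 0.182
```

Run:
```python
from h import *
from cell import observe, eyes
s=observe();print(s['clock'],s['position'],s['force'],s['width'])
p,d=eyes.get_image("wrist");cv2.imwrite("pics/w2.png",p[:,:,::-1])
```

```text
2.3167 [0.5828978  0.19384039 0.10674695] [ 0.2608948  -0.01114937  2.5465834 ] 0.18243805985384617
```

View pics/w2.png

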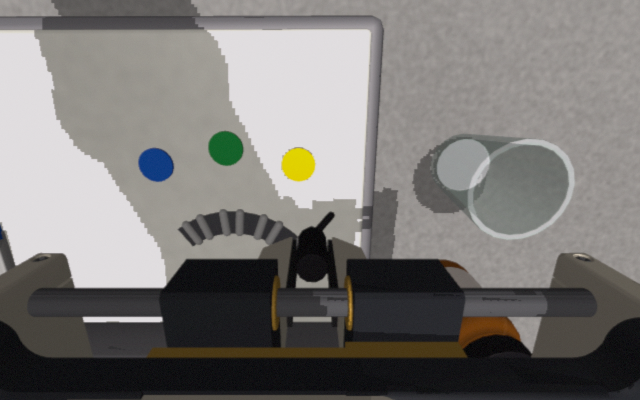

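The knob sits between the fingers with the opening at about 17 mm. I'll follow the arc to the middle notch.

>>> step_arm:
  series:
    - [[0,-0.003,-0.006,0,0],[0,-0.007,-0.012,0,0],[0,-0.01,-0.018,0,0],[0,-0.012,-0.0225,0,0],[0,-0.014,-0.028,0,0],[0,-0.0155,-0.033,0,0],[0,-0.0165,-0.039,0,0],[0,-0.0175,-0.0445,0,0],[0,-0.0175,-0.05,0,0],[0,-0.0175,-0.0555,0,0],[0,-0.0175,-0.0555,0,0],[0,-0.0175,-0.0555,0,0],[0,-0.0175,-0.0555,0,0]]

```text
clock: 3.45
position: [0.564, 0.138, 0.1066]
ee_rot: [0.091, -3.138, 0.003]
force: [-5.2, -1.2, 5.7]
width: 0.184
```

Run:
```python
from h import *
from cell import observe, eyes
s=observe();print(s['clock'],s['position'],s['force'],s['width'])
p,d=eyes.get_image("wrist");cv2.imwrite("pics/w3.png",p[:,:,::-1])
```

```text
3.45 [0.56404813 0.13796913 0.10664645] [-5.20118524 -1.24023891  5.65931453] 0.18370160437507133
```

View pics/w3.png

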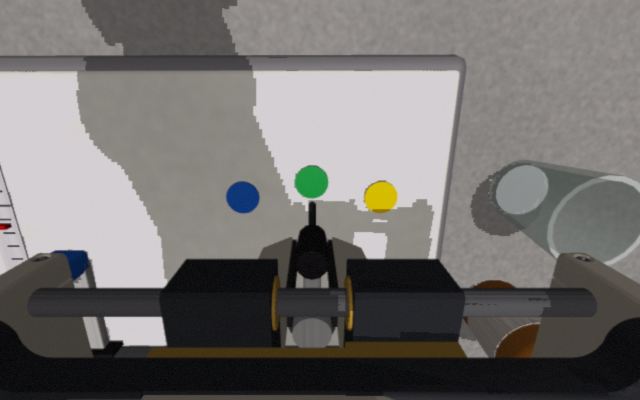

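The lever's pointer lines up with the green dot (both at column 312). I'll release and lift.

>>> step_arm:
  series:
    - [[0.05,0,0,0,0],[0.05,0,0,0,0],[0.05,0,0,0,0],[0.05,0,0,0,0],[0.05,0,0,0.03,0],[0.05,0,0,0.07,0],[0.05,0,0,0.1,0],[0.05,0,0,0.12,0],[0.05,0,0,0.12,0]]

```text
clock: 4.25
position: [0.5667, 0.1386, 0.2316]
ee_rot: [-0.091, 3.134, 0.001]
force: [-0.3, 0.9, 0.0]
width: 0.542
```

Run:
```python
from h import *
from cell import observe, eyes
s=observe();print(s['clock'],s['position'],s['force'],s['width'])
c=eyes.camera_params("wrist");p,d=eyes.get_image("wrist");cv2.imwrite("pics/w4.png",p[:,:,::-1])
B={}
for nm,h,zz in(("green",65,.072),("yellow",27,.072),("blue",112,.072),("red",2,.075)):
    b=blobs(p,h,amin=30)
    for ce,st in b[:3]: print(nm,ce,st,at_z(c,*ce,zz).round(4))
P,u,v=cloud(c,d)
m=(abs(P[:,0]-.565)<.03)&(abs(P[:,1]-.138)<.03)&(P[:,2]>.122)&(P[:,2]<.129);t=P[m];print("knob",len(t),t.mean(0),t.min(0),t.max(0))
```

```text
4.25 [0.56666863 0.13858409 0.23156377] [-0.26296584  0.92534769  0.00836538] 0.541913922594627
green [310.75 147.  ] [301 137  21  21 338] [0.5342 0.1362 0.072 ]
yellow [355.25 157.1 ] [345 147  21  21 354] [0.542  0.1828 0.072 ]
yellow [215.45 303.1 ] [208 276  19  55 533] [0.7294 0.0318 0.072 ]
yellow [408.31 303.35] [398 276  19  55 564] [0.7165 0.2651 0.072 ]
blue [266.39 157.3 ] [257 147  20  21 340] [0.5475 0.091  0.072 ]
blue [140.35 208.18] [117 194  48  29 951] [ 0.6115 -0.0454  0.072 ]
red [103. 177.] [ 92 176  23   3  67] [ 0.5776 -0.0789  0.075 ]
red [444.5  228.21] [435 227  19   4  34] [0.6147 0.2888 0.075 ]
red [425.67 240.44] [421 230  15  26  70] [0.6307 0.2706 0.075 ]
knob 298 [0.56440175 0.13784047 0.12605396] [0.55657339 0.12921009 0.12209752] [0.57348935 0.14640744 0.12859767]
```

View pics/w4.png

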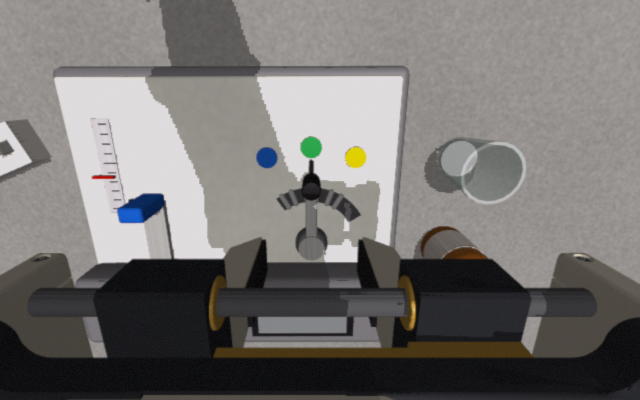

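The lever stays in the green notch after release. Next I move above the blue handle and turn 90° so the fingers straddle it fore and aft.

>>> step_arm:
  series:
    - [[0.05,0.005,-0.02,0,7],[0.05,0.01,-0.04,0,14],[0.05,0.015,-0.06,0,21],[0.05,0.02,-0.08,0,28],[0.05,0.025,-0.1,0,35],[0.05,0.03,-0.12,0,42],[0.05,0.034,-0.14,0,49],[0.05,0.034,-0.16,0,56],[0.05,0.034,-0.168,0,63],[0.05,0.034,-0.168,0,70],[0.05,0.034,-0.168,0,77],[0.05,0.034,-0.168,0,84],[0.05,0.034,-0.168,0,90],[0.05,0.034,-0.168,0,90],[0.05,0.034,-0.168,0,90],[0.05,0.034,-0.168,0,90]]

```text
clock: 5.63
position: [0.5994, -0.0306, 0.2278]
ee_rot: [-2.283, 2.153, 0.007]
force: [0.7, -1.4, -0.4]
width: 0.545
```

```bash
cat > look.py <<'E'
from h import *
from cell import observe, eyes
import sys
s=observe();print(s['clock'],s['position'].round(4),s['force'].round(2),s['width'],s['joints'].round(2));print(R.from_rotvec(s['ee_rot']).as_matrix().round(3)[:,1])
c=eyes.camera_params("wrist");p,d=eyes.get_image("wrist");n=sys.argv[1];cv2.imwrite(f"pics/{n}.png",p[:,:,::-1]);np.savez(n+".npz",p=p,d=d,pos=c['position'],att=c['attitude'],K=c['intrinsics'])
for nm,h,zz in(("green",65,.072),("blue",112,.121),("red",2,.075)):
    for ce,st in blobs(p,h,amin=25)[:3]: print(nm,ce,st,at_z(c,*ce,zz).round(4))
E
python3 look.py w5
```

```text
5.6333 [ 0.5994 -0.0306  0.2278] [ 0.73 -1.43 -0.44] 0.5450298935123484 [ 0.6   0.58 -0.99  1.56  0.49  1.27  2.74]
[-0.998 -0.059  0.001]
green [357.08 318.25] [349 316  17   7  83] [0.534  0.1417 0.072 ]
blue [310.56 186.34] [302 169  18  35 567] [ 0.601  -0.0361  0.121 ]
blue [350.13 281.2 ] [341 274  20  15 246] [0.5562 0.0592 0.121 ]
red [336.95 132.23] [336 122   3  23  64] [ 0.5775 -0.08    0.075 ]
```

View pics/w5.png

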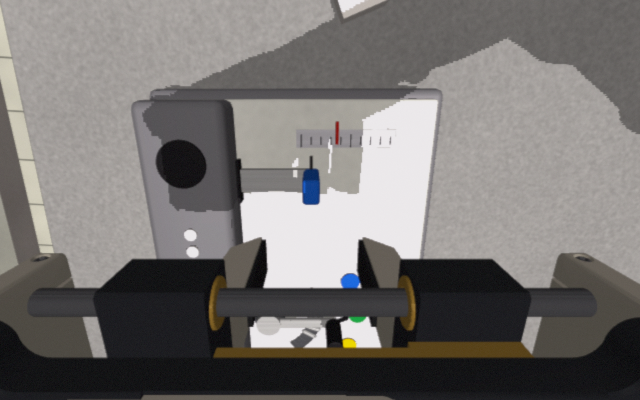

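Joint 7 is at its limit in this orientation, so I'll use the opposite half turn, which gives the same grasp. First I measure the pull from this clear view: pointer at (311,162), mark at (337,132).

Run:
```python
from h import *
z=np.load("w5.npz");p=z['p'];c=dict(position=z['pos'],attitude=z['att'],intrinsics=z['K'])
q=fit([[.542,.1828],[.5342,.1362],[.5475,.0910]]);print(q)
g=p[150:172,296:330].sum(2);print(g[4:22:2]//3)
for r in range(154,170,2):
    row=p[r,304:320].astype(float).sum(1);w=np.clip(np.median(row)-row-150,0,None);
    if w.sum()>0:
        u=304+(w*np.arange(16)).sum()/w.sum();print(r,u,[Ti(q,at_z(c,u,r,zz)[:2]).round(4) for zz in(.072,.078)])
print("mark",Ti(q,at_z(c,336.95,132.23,.075)[:2]))
P,u,v=cloud(c,z['d'])
m=(u>295)&(u<325)&(v>160)&(v<210)&(P[:,2]>.118)&(P[:,2]<.126);t=P[m];print("handle",len(t),t.mean(0),Ti(q,[(t.min(0)+t.max(0))[:2]/2]), t.min(0),t.max(0))
m=(u>306)&(u<316)&(v>156)&(v<168)&(P[:,2]<.1);print(P[m][:,2].min(),P[m][:,2].max())
```

```text
[0.60987663 0.06064292 0.05995199]
[[159 159 159 158 159 158 159 159 159 161 158 158 159 159 157 156 157 158
  159 159 158 159 158 158 159 159 157 158 158 158 157 156 164 213]
 [158 158 158 159 157 157 158 158 159 159 160 160 157 125  83  70 102 144
  158 160 160 160 160 158 158 158 157 158 159 158 158 156 165 220]
 [210 222 185 162 158 157 159 159 159 159 160 160 157 116  60  38  92 143
  158 161 160 160 159 158 156 158 158 158 158 158 159 158 165 220]
 [231 230 192 164 159 161 159 160 160 159 161 159 156 116  59  35  86 141
  157 159 158 158 159 159 160 158 159 159 158 157 157 158 165 220]
 [233 231 194 166 163 162 160 161 161 160 159 161 156 116  59  36  84 141
  156 158 159 160 158 160 160 157 156 157 157 156 155 157 165 220]
 [233 231 192 164 161 161 162 160 160 160 160 161 157 116  56  35  84 140
  156 158 158 157 159 159 157 157 157 157 156 156 157 156 166 220]
 [202 183 168 160 161 160 159 161 161 160 159 159 155 114  59  34  85 139
  156 159 159 160 157 159 158 157 157 157 157 158 159 158 166 220]
 [114 113 114 111 113 112 111 110 112 108 106 103 101  75  43  34  66 102
  11
[... 301 characters left out ...]
7690418 [array([[-0.0148, -0.1121]]), array([[-0.0148, -0.1132]])]
160 310.81018518518516 [array([[-0.0148, -0.11  ]]), array([[-0.0148, -0.1112]])]
162 310.82278481012656 [array([[-0.0148, -0.1079]]), array([[-0.0148, -0.1092]])]
164 310.81136363636364 [array([[-0.0148, -0.1058]]), array([[-0.0148, -0.1071]])]
166 310.8223234624146 [array([[-0.0148, -0.1037]]), array([[-0.0148, -0.105 ]])]
168 310.6194690265487 [array([[-0.0146, -0.1016]]), array([[-0.0146, -0.103 ]])]
mark [[-0.04074903 -0.13841128]]
handle 441 [ 0.60078884 -0.03099084  0.12086821] [[-0.01467617 -0.09054404]] [ 0.59241555 -0.04245631  0.1181738 ] [ 0.6088882  -0.01877926  0.1231264 ]
0.06884993258524164 0.07938148546185186
```

>>> step_arm:
  series:
    - [[0.05,0,0,0.01,-7],[0.05,0,0,0.01,-14],[0.05,0,0,0.01,-21],[0.05,0,0,0.01,-28],[0.05,0,0,0.01,-35],[0.05,0,0,0.01,-42],[0.05,0,0,0.01,-49],[0.05,0,0,0.01,-56],[0.05,0,0,0.01,-63],[0.05,0,0,0.01,-70],[0.05,0,0,0.01,-77],[0.05,0,0,0.01,-84],[0.05,0,0,0.01,-90],[0.05,0,0,0.01,-90]]

```text
clock: 6.85
position: [0.5989, -0.0296, 0.2374]
ee_rot: [-0.079, 3.134, 0.002]
force: [-0.9, 0.1, -0.2]
width: 0.544
```

>>> step_arm:
  series:
    - [[0.05,0,0,0,-7],[0.05,0,0,0,-14],[0.05,0,0,0,-21],[0.05,0,0,0,-28],[0.05,0,0,0,-35],[0.05,0,0,0,-42],[0.05,0,0,0,-49],[0.05,0,0,0,-56],[0.05,0,0,0,-63],[0.05,0,0,0,-70],[0.05,0,0,0,-77],[0.05,0,0,0,-84],[0.05,0,0,0,-90],[0.05,0,0,0,-90],[0.05,0,0,0,-90]]

```text
clock: 8.1
position: [0.5989, -0.0293, 0.2375]
ee_rot: [2.155, 2.278, -0.005]
force: [-0.8, 0.7, -1.2]
width: 0.545
```

```bash
python3 look.py w6
```

```text
8.1 [ 0.5989 -0.0293  0.2375] [-0.8   0.69 -1.16] 0.54452093213472 [ 0.15  0.4  -0.27  1.59  0.12  1.17 -0.1 ]
[0.998 0.056 0.002]
green [251.16   4.02] [240   0  23  11 188] [0.5349 0.1304 0.072 ]
blue [264.91  51.89] [254  40  23  25 453] [0.5547 0.0857 0.121 ]
blue [313.15 185.07] [305 168  17  34 525] [ 0.6003 -0.0245  0.121 ]
red [290. 220.] [289 211   3  19  55] [ 0.5779 -0.0792  0.075 ]
```

View pics/w6.png

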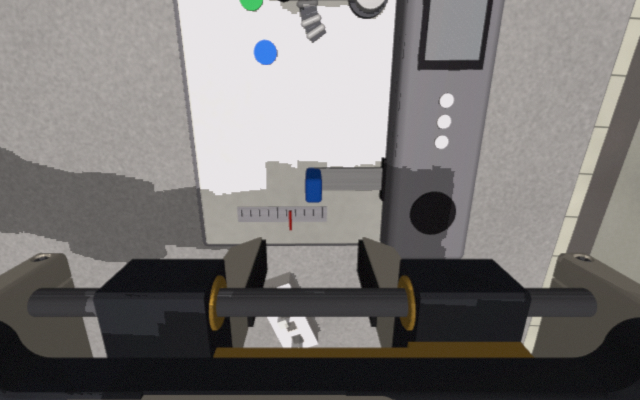

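Joints are now comfortable. The pull measures about 26 mm. I'll descend and grip.

>>> step_arm:
  series:
    - [[0.05,0.002,-0.001,-0.03,0],[0.05,0.002,-0.001,-0.07,0],[0.05,0.002,-0.001,-0.1,0],[0.05,0.002,-0.001,-0.125,0],[0.05,0.002,-0.001,-0.138,0],[0.05,0.002,-0.001,-0.138,0],[0,0.002,-0.001,-0.138,0],[0,0.002,-0.001,-0.138,0],[0,0.002,-0.001,-0.138,0],[0,0.002,-0.001,-0.138,0],[0,0.002,-0.001,-0.138,0],[0,0.002,-0.001,-0.138,0]]
  squeeze: 40

```text
clock: 9.15
position: [0.6006, -0.0305, 0.1001]
ee_rot: [2.155, 2.279, -0.006]
force: [-0.4, 0.2, 9.9]
width: 0.168
```

```bash
python3 look.py w7
```

```text
9.15 [ 0.6006 -0.0305  0.1001] [-0.4   0.21  9.92] 0.16808475034257922 [ 0.14  0.53 -0.26  1.75  0.18  0.88 -0.14]
[0.998 0.056 0.001]
blue [227.1   18.96] [ 207    0   41   41 1386] [0.5599 0.0813 0.121 ]
blue [311.59 249.52] [ 297  213   31   71 1981] [ 0.6002 -0.0211  0.121 ]
```

View pics/w7.png

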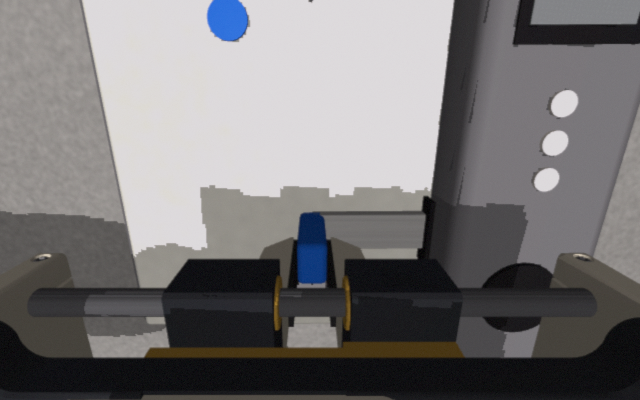

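Handle gripped (opening 15.4 mm). I'll pull 26 mm along the photometer's -x.

>>> step_arm:
  series:
    - [[0,-0.004,0,0,0],[0,-0.009,-0.0005,0,0],[0,-0.014,-0.001,0,0],[0,-0.019,-0.001,0,0],[0,-0.023,-0.0015,0,0],[0,-0.026,-0.0015,0,0],[0,-0.026,-0.0015,0,0],[0,-0.026,-0.0015,0,0],[0,-0.026,-0.0015,0,0],[0,-0.026,-0.0015,0,0]]

```text
clock: 10.03
position: [0.5751, -0.032, 0.1002]
ee_rot: [2.154, 2.278, -0.004]
force: [6.1, -0.5, -6.6]
width: 0.169
```

```bash
python3 look.py w8
python3 - <<'E'
from h import *
from cell import eyes
for n in("top","scene"):
    p,d=eyes.get_image(n);c=eyes.camera_params(n);np.savez(f"{n}8.npz",p=p,d=d)
    x0,y0,x1,y1=(225,165,400,275) if n=="top" else (240,130,440,240)
    cv2.imwrite(f"pics/{n}8.png",cv2.resize(p[y0:y1,x0:x1,::-1],None,fx=4,fy=4,interpolation=cv2.INTER_CUBIC))
E
```

```text
10.0333 [ 0.5751 -0.032   0.1002] [ 6.1  -0.47 -6.62] 0.16929892915989872 [ 0.15  0.49 -0.26  1.81  0.17  0.85 -0.14]
[0.998 0.056 0.003]
blue [273.7   18.87] [ 254    0   41   41 1371] [0.5534 0.0809 0.121 ]
blue [311.56 249.38] [ 297  213   31   71 1963] [ 0.5747 -0.0226  0.121 ]
```

View pics/w8.png

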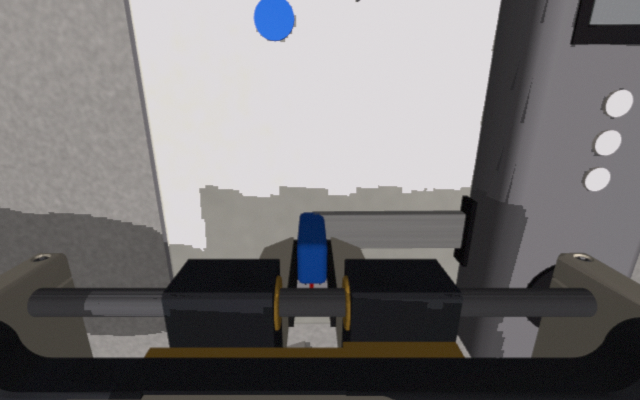

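View pics/top8.png

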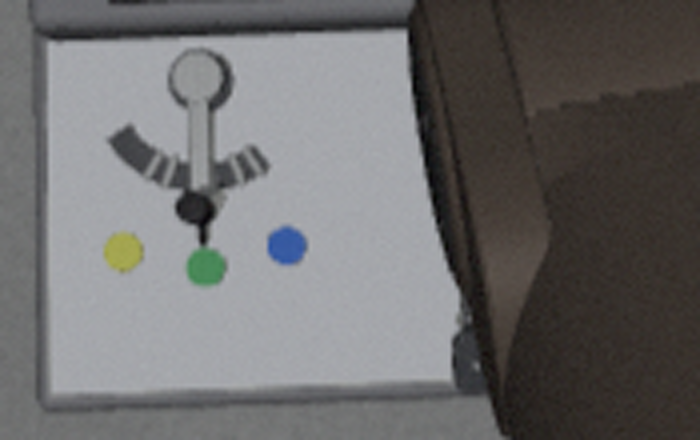

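View pics/scene8.png

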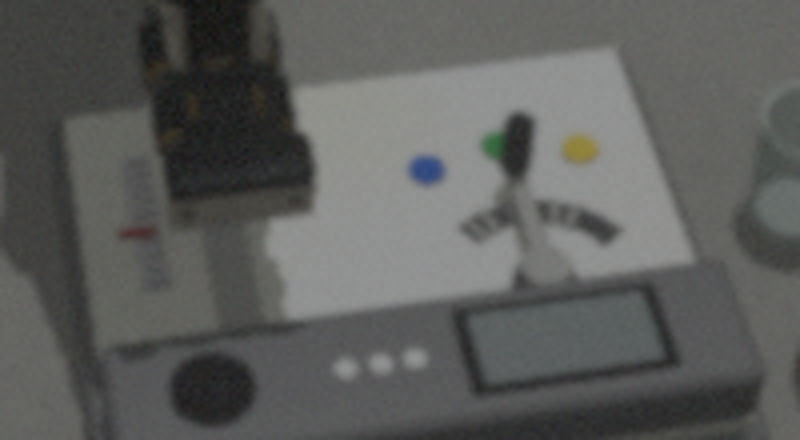

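The lever still points at green in the top view. The wrist image shows the red mark at (311,287), right behind the handle between the fingers. Checking alignment numerically.

Run:
```python
from h import *
z=np.load("w8.npz");p=z['p'];c=dict(position=z['pos'],attitude=z['att'],intrinsics=z['K'])
cv2.imwrite("pics/w8z.png",cv2.resize(p[200:360,260:370,::-1],None,fx=5,fy=3.7,interpolation=cv2.INTER_NEAREST))
q=np.array([0.60988,0.06064,0.05995])
for ce,st in blobs(p,2,smin=100,vmin=40,box=(295,275,330,300),amin=3): print(ce,st,"mark",Ti(q,at_z(c,*ce,.075)[:2]))
for hh in (.121,): 
  b=[x for x in blobs(p,112,amin=100) if x[0][1]>200][0]
P,u,v=cloud(c,z['d']);m=(u>290)&(u<330)&(v>210)&(v<290)&(P[:,2]>.1195)&(P[:,2]<.1225);t=P[m];print(len(t),"handle",Ti(q,(t.min(0)+t.max(0))[None,:2]/2),t.mean(0))
for nm in("w7","w8"):
  z=np.load(nm+".npz");p=z['p'];c=dict(position=z['pos'],attitude=z['att'],intrinsics=z['K'])
  for r in (218,225,235):
    row=p[r,285:340].astype(int);bl=np.nonzero((row[:,2]>row[:,0]+50))[0]+285
    uu=(bl.min()+bl.max())/2;print(nm,r,uu,Ti(q,at_z(c,uu,r,.121)[:2]))
print("expected px of mark", proj(c,[*T(q,[-.0407,-.128])[0],.075]), proj(c,[*T(q,[-.0407,-.138])[0],.075]))
```

```text
[311.33 285.83] [310 284   4   5  18] mark [[-0.04035448 -0.13294076]]
1080 handle [[-0.04146165 -0.08955794]] [ 0.57490856 -0.03057689  0.12095728]
w7 218 311.5 [[-0.01458252 -0.06368402]]
w7 225 311.5 [[-0.01459764 -0.06742245]]
w7 235 311.5 [[-0.01461963 -0.07286046]]
w8 218 311.5 [[-0.0400678  -0.06372559]]
w8 225 311.5 [[-0.04008247 -0.06746693]]
w8 235 311.5 [[-0.04010383 -0.07290917]]
expected px of mark (np.float64(310.803084116768), np.float64(279.67920991916804)) (np.float64(310.868527601852), np.float64(292.0454072537619))
```

View pics/w8z.png

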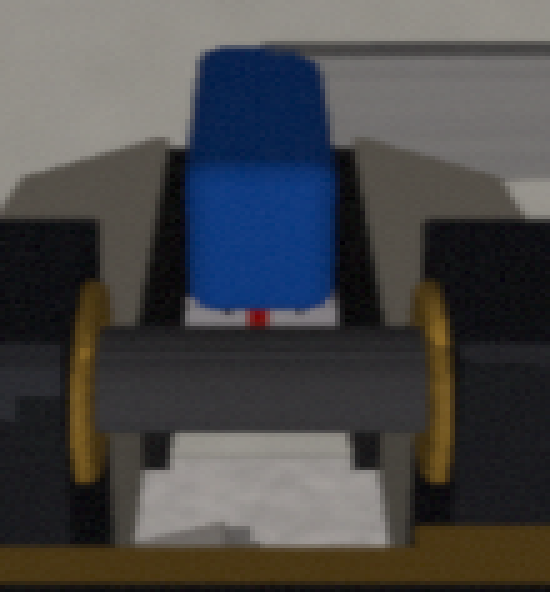

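Handle at local x −40.1 mm and mark at −40.4 to −40.7 mm, so they agree to about 0.5 mm. One small nudge, then hold.

>>> step_arm:
  series:
    - [[0,-0.0008,0,0,0],[0,-0.0008,0,0,0],[0,-0.0008,0,0,0],[0,-0.0008,0,0,0],[0,-0.0008,0,0,0],[0,-0.0008,0,0,0]]

```text
clock: 10.68
position: [0.575, -0.032, 0.1003]
ee_rot: [2.153, 2.277, -0.001]
force: [6.1, -0.6, -7.3]
width: 0.167
```

```bash
python3 look.py w9
python3 - <<'E'
from h import *
from cell import eyes
z=np.load("w9.npz");p=z['p'];c=dict(position=z['pos'],attitude=z['att'],intrinsics=z['K'])
q=np.array([0.60988,0.06064,0.05995])
for ce,st in blobs(p,2,smin=100,vmin=40,box=(295,275,330,300),amin=3): print(ce,st,"mark",Ti(q,at_z(c,*ce,.075)[:2]))
row=p[225,285:340].astype(int);bl=np.nonzero((row[:,2]>row[:,0]+50))[0]+285
uu=(bl.min()+bl.max())/2;print(uu,Ti(q,at_z(c,uu,225,.121)[:2]))
p,d=eyes.get_image("top");cv2.imwrite("pics/top9.png",p[:,:,::-1])
E
```

```text
10.6833 [ 0.575  -0.032   0.1003] [ 6.08 -0.58 -7.3 ] 0.1665907954302289 [ 0.15  0.49 -0.27  1.82  0.17  0.85 -0.14]
[0.998 0.056 0.005]
blue [273.94  18.87] [ 254    0   41   41 1374] [0.5533 0.0809 0.121 ]
blue [311.57 249.3 ] [ 297  213   31   71 1969] [ 0.5745 -0.0225  0.121 ]
[311.5 286. ] [310 284   4   5  20] mark [[-0.04035883 -0.13307693]]
311.5 [[-0.04029309 -0.06747146]]
```

View pics/top9.png

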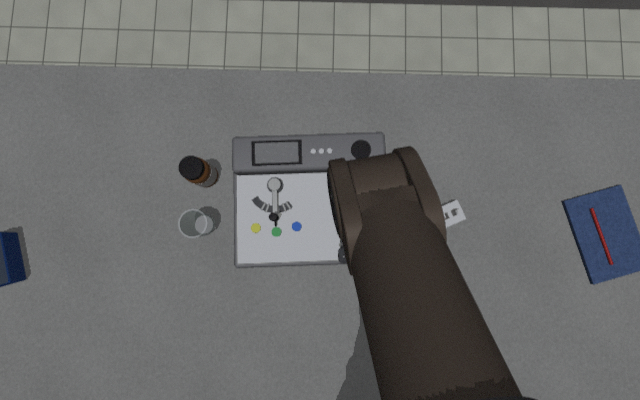

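The handle (−40.3 mm) and the mark (−40.4 mm) are level. The top view shows the lever pointing at green and the jar and beaker in place at (192,168) and (195,223). Handing in while still gripping.

```bash
python3 -c "
from cell import arm;print(arm.sign_off())"
```

```text
the job is handed in; nothing more can be done
None
```

The lever is in the green notch, and the gripper is still holding the shutter handle at the red mark. I handed the job in at about 10.8 s on the clock; the sign-off gives no verdict.

- **Lever:** I gripped the knob and swung it along its arc into the middle notch, where the green dot is. After release it stayed there, and the last top view still shows it pointing at green.
- **Shutter:** I gripped the blue handle front and back at 40 N and pulled it about 26 mm. In the last wrist picture the handle's middle is at −40.3 mm in the photometer's x. The mark reads −40.4 mm in that view and −40.7 mm in an earlier one, so they agree within about 0.5 mm. The pointer fin itself was hidden under the gripper. I used the handle's middle instead, which matched the fin before the pull. The handle showed no slip in the fingers.
- **Bystanders:** The beaker and jar look unmoved in the top view. The arm partly hid the rack at the end; the part in view was where it started.
- **Problem on the way:** My first hand turn over the handle left joint 7 at about 2.74 rad, the edge of its range. I turned back half a turn and gripped from there, with joint 7 near −0.1 rad.
- **Forces:** The tool readings I saw stayed at or below about 10 N.

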